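Set a batten in the sawing jig and lock the cam

TASK

Get the pale batten ready to be sawn to length: by pushing only, slide it over the jig's base until its long edge lies flat against the fence and its end is home against the stop block. Then push the cam lever round as far as it goes, until it lies parallel to the fence and the cam clamps the batten there, and leave it so. Neither the batten nor the lever may be gripped between the fingers, the batten must not be lifted off the jig, and the other things on the bench stay where they are.

Things in the scene. Friction and masses are not known exactly. Their poses are not given: they have to be found in the camera images.
- jig: sawing jig fixed to the bench: flat dark-brown base board 200 x 400 x 12 mm with a light wooden fence along its back edge and a light wooden stop block at the fence's left end. Origin: centre of the base's underside, on the bench top; x points to the fence, y along the fence toward the stop, z up. Its place and yaw vary
- fence_face (a point): point on the fence's working face, at x = +0.070, y = 0 in the jig's frame, on top of the base. The face is the plane x = +0.070, looking to -x, over the whole 400 mm; the fence is 30 mm thick and 30 mm high above the base, crossed by a narrow saw slot at y = +0.015
- stop_face (a point): point on the stop block's working face, at x = +0.053, y = +0.170 in the jig's frame, on top of the base. The face is the plane y = +0.170, looking to -y. The block is 36 mm (x) x 28 mm (y), 26 mm high above the base, and touches the fence
- batten: the work: straight pale grey-brown batten, 34 x 190 x 18 mm, 0.07 kg, loose on the jig's base. Origin: centre of its underside; own y along its length, z up; its ends are alike. Seated, its centre is at x = +0.053, y = +0.075, z = 0.012 in the jig's frame, length along the jig's y. It passes between the open cam and the fence with 6 to 9 mm to spare
- lever_angle (a joint): angle of the lever, rad, anticlockwise from above. At 0 (open) it points to the jig's front, at 2.812 rad from the jig's x axis; starts at 0 to 0.35. At 1.9 (end stop) it points along the jig's -y, parallel to the fence. The cam meets a seated batten at about 1.45, tightest at 1.9. No spring; stiff (0.12 N m), stays where it is left; pushing it 75 mm from the bolt takes 2 to 15 N
- lever_pivot (a point): centre of the bolt on which the cam lever turns, at x = +0.0068, y = +0.130 in the jig's frame, at half the lever's height (23.5 mm above the bench). The bolt's head rises to 42 mm above the bench
- lever_end (a point): middle of the rounded free end of the cam lever, 100 mm from the bolt axis, 23.5 mm above the bench. The wooden lever runs straight from the bolt to here, 16 mm wide (20 mm at the end), 13.5 to 33.5 mm above the bench
- cam_lever: the wooden cam clamp, one piece: lever, and at its root a round cam of radius 22 mm whose centre lies 8 mm off the bolt; 13.5 to 33.5 mm above the bench. It turns on an upright bolt by lever_angle. Origin on the bolt axis at the top of the jig's base; its own -x axis points along the lever to its free end
- pencil: bystander, carpenter's pencil, 165 mm, lying in front of the jig
- marking_gauge: bystander, wooden marking gauge, 56 x 200 x 64 mm, in front and to the left
- spring_clamp_1: bystander, spring clamp with orange grips, 74 x 137 x 24 mm, to the right of the jig
- screwdriver_1: bystander, yellow screwdriver, 204 mm, to the right
- offcut_5: bystander, brown wood offcut, 50 x 120 x 26 mm, to the right
- try_square: bystander, try square, 215 x 130 x 18 mm, at the left
There are look-alikes about, which are no part of the job. What is shaped like the batten but black is not meant.

How it is judged:
By the outcome, as a careful person would: the job done as asked, in the order asked, and still so for the second after the job is handed in, with the robot touching nothing.
It also fails if it takes over 67 s, if anything falls off the work surface, if the arm or the gripper's body presses on something with over 40 N, if the wrist force passes 120 N, or if a joint passes its speed limit or range.

ROBOT

A 7-joint arm with a two-finger parallel gripper is mounted at the origin on the work surface; the furniture and walls round the work are solid. World frame = base frame: x ahead of the robot, y to its left, z up, the work surface at z = 0. Lengths are in m, angles in rad, forces in N, time in s.
With the tool pointing down it reaches from about 0.35 to 0.9 m from the base axis. Payload 19.9 kg.
Tool frame: the origin (TCP) lies midway between the tips of the shut fingers; the grasp point (between the pads) lies 19 mm behind it; x points along the fingers, y is the direction in which the jaws open and shut, and the axes are right-handed (so a half turn about x gives the same grasp; the last joint's range is limited). The gripper opens to 94 mm and grips with 3 to 60 N. Pads are 16 mm wide; open, the fingers measure 119 mm over their backs; the gripper's body (75 mm by 177 mm) begins 78 mm behind the grasp point.
Start: joints at [-0.042, 0.417, -0.01, 1.614, 0.005, 1.111, -0.053], TCP at [0.625, 0, 0.205] pointing down, gripper open.
Joint ranges: [-2.81, 2.81], [-0.39, 2.02], [-1.27, 1.25], [0.06, 2.57], [-1.19, 4.33], [0.19, 2], [-2.82, 2.82]. Speed limits (rad/s): [1.89, 1.89, 2.39, 2.39, 3.01, 3.01, 3.01].

INTERFACE

Orientations are given as a 3x3 rotation matrix whose columns are the frame's x, y, z axes.
In Python, from station import arm, vision, job gives the robot as it stands.
- The arm moves only by the tool servo_tool, never from a script. Its argument "steps" is a list that holds one entry, the list of rows, each a list of 4 numbers: the shift along the tool's x, y, z in mm, then the turn about the tool's x in rad. A call has 1 to 10 rows; each row is the pose to reach, as a shift and turn from the pose commanded when the call began, along the tool's axes at that moment; what a row does not reach only later rows make up. A row lasts 1/12 s, in which the tool goes at most 41.7 mm and 7.16 degrees, less where a joint would pass 70% of its speed; a pose out of reach is approached as far as the arm can. A call with a gripper value outside its range is refused whole. "gripper" is the gripper command: -1 is fully open, 1 is shut, values between are in proportion, set as the call begins (left out, the last holds). The fingers move at their own pace and stop on an object; "newtons" is the grip in N (left out, the last holds). Time passes only in rows, so rows that repeat a pose let the fingers close. It gives the time, the measured TCP pose, the force and the opening at its end, in the units of the state.
- arm.get_state(): the state, without advancing time (a new reading comes with each control period).
- vision.camera(name): name is "scene" or "side" or "wrist"; returns a dict with "pixels" (384x512x3 uint8, red, green, blue), "camera_matrix" (3x3 intrinsics, pixels), "rvec" (rotation vector, rad) and "tvec" (3), from world to camera coordinates, as OpenCV has them; the wrist camera has in their place "mount" (4x4, takes a point from camera to tool coordinates, whose origin is the TCP and whose axes are the tool frame's). Camera axes: x right, y down, z forward; pixel columns grow to the right and rows downward; lengths in m; the calibration is good to about 2 mm. The wrist camera is an equidistant fisheye: a pixel r from the principal point sees the ray r / f radians off the axis. A picture is of the moment at which its call begins: read the wrist's pose just before it. There is no depth.
- job.finish_job(): hands the job in, once; it reports no verdict.
The state is a dict: "time_s": time; "joints": joint angles; "qvel": joint speeds; "tau": joint torques, N m; "eef_pos": TCP position; "eef_rot": TCP orientation; "wrist_force": force on the tool from outside, world axes, zero at the start; "moment": the same for the moment, N m; "opening": opening from 0.0 (shut) to 1.0 (fully open).
Only numpy, scipy, OpenCV 4.12 (cv2) and the standard library are available. Lean on these libraries where they do the work, as an engineer would, in place of code of your own. Each camera call takes 0.05 s, during which the arm holds its last target. There are 200 camera calls.

## Working session

There is one attempt and no reset: what is moved stays moved. The work goes in short steps, Python scripts to look and compute and a tool call to move; the robot and the scene stay as the last step left them, time stands still between calls to the robot, and variables do not carry over. Pictures are saved under pics/ and viewed, about 8 in all and at most 12, crops included, and the job is handed in when it is done.

Besides the shell and the picture viewer there is one more tool, called after ">>>" as name([rows], argument=value, ...), one row to a line, values as JSON. servo_tool: Moves the arm, as the interface text tells. Its arguments: {"type":"object","properties":{"steps":{"type":"array"},"gripper":{"type":"number"},"newtons":{"type":"number"}},"required":["steps"]}

```bash
mkdir -p pics; cat > h.py <<'E'
import numpy as np, cv2
from station import arm, vision, job
def save(name,fn):
    c=vision.camera(name); cv2.imwrite('pics/'+fn,c['pixels'][:,:,::-1]); np.savez('pics/'+fn+'.npz',**{k:v for k,v in c.items()}); return c
def load(fn): return np.load('pics/'+fn+'.npz')
def ray(c,uv,z):
    R=cv2.Rodrigues(c['rvec'])[0]; t=c['tvec'].reshape(3); K=c['camera_matrix']
    o=-R.T@t; d=R.T@np.linalg.inv(K)@np.array([uv[0],uv[1],1.]); return o+d*(z-o[2])/d[2]
def proj(c,P):
    return cv2.projectPoints(np.array(P,float).reshape(-1,1,3),c['rvec'],c['tvec'],c['camera_matrix'],None)[0].reshape(-1,2)
E
python3 - <<'E'
from h import *
s=arm.get_state(); print(s['time_s'],s['eef_pos'],np.round(s['eef_rot'],3))
a=save('scene','s0.png')['pixels'];b=save('side','d0.png')['pixels']
for n in('s0.png','d0.png'):
    c=load(n);R=cv2.Rodrigues(c['rvec'])[0];print(n,-R.T@c['tvec'].reshape(3))
cv2.imwrite('pics/both.png',cv2.resize(np.hstack([a,b]),(800,300))[:,:,::-1])
cv2.imwrite('pics/s0b.png',cv2.resize(a,(800,600),interpolation=cv2.INTER_CUBIC)[:,:,::-1])
cv2.imwrite('pics/d0b.png',cv2.resize(b,(800,600),interpolation=cv2.INTER_CUBIC)[:,:,::-1])
E
```

```text
0.0 [ 6.24629102e-01 -3.04704808e-05  2.04838376e-01] [[-0.001  1.    -0.   ]
 [-0.    -0.    -1.   ]
 [-1.    -0.001  0.   ]]
s0.png [-0.78165093  0.65786863  0.78794186]
d0.png [-0.24062388 -0.8667114   0.57609921]
```

View pics/s0b.png

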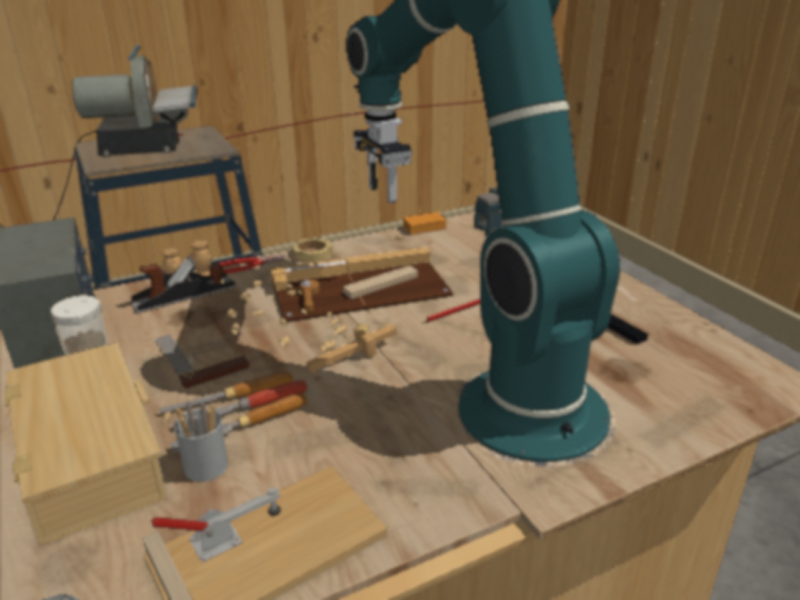

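View pics/d0b.png

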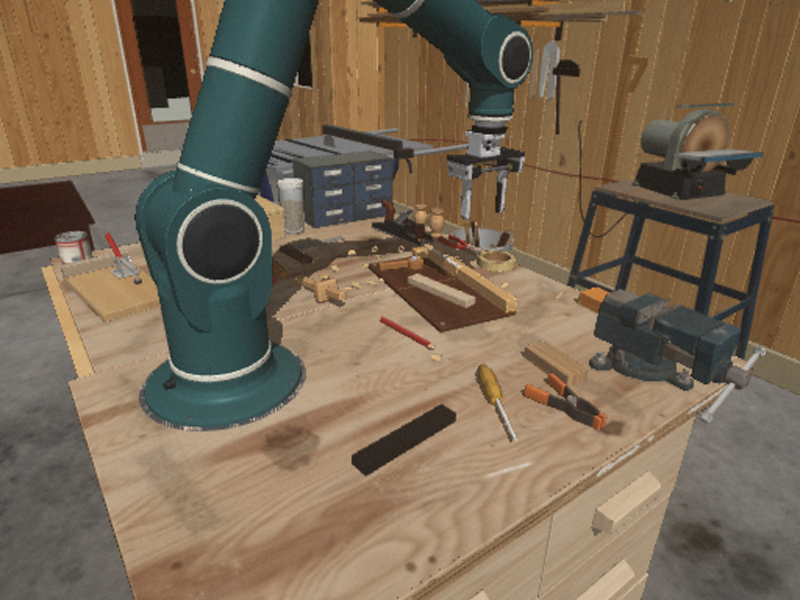

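The pale batten lies on the brown jig: scene view at (380,282), side view at (440,290). The black bar at side (405,438) is the look-alike, and the offcut at (555,360) is also not the batten. Next I look from the wrist and crop the jig.

```bash
python3 - <<'E'
from h import *
w=save('wrist','w0.png'); print(w['camera_matrix'],w['mount'])
a=load('s0.png')['pixels'];b=load('d0.png')['pixels']
A=cv2.resize(a[145:215,165:300],(400,207),interpolation=3);B=cv2.resize(b[150:220,225:340],(400,243),interpolation=3)
W=w['pixels']
cv2.imwrite('pics/c0.png',W[:,:,::-1])
B=cv2.resize(B,(400,207))
cv2.imwrite('pics/w0b.png',np.vstack([cv2.resize(W,(512,384)),cv2.resize(np.hstack([A,B]),(512,132))])[:,:,::-1])
print(W.shape)
E
```

```text
[[297.31863964   0.         257.97192099]
 [  0.         297.31863964 194.13534665]
 [  0.           0.           1.        ]] [[-1.19496611e-03 -2.34801977e-01  9.72042491e-01 -1.78936975e-01]
 [ 9.99998981e-01 -1.03928159e-03  9.78290080e-04 -6.86617036e-04]
 [ 7.80521418e-04  9.72042670e-01  2.34802979e-01 -6.82509143e-02]
 [ 0.00000000e+00  0.00000000e+00  0.00000000e+00  1.00000000e+00]]
(384, 512, 3)
```

View pics/w0b.png

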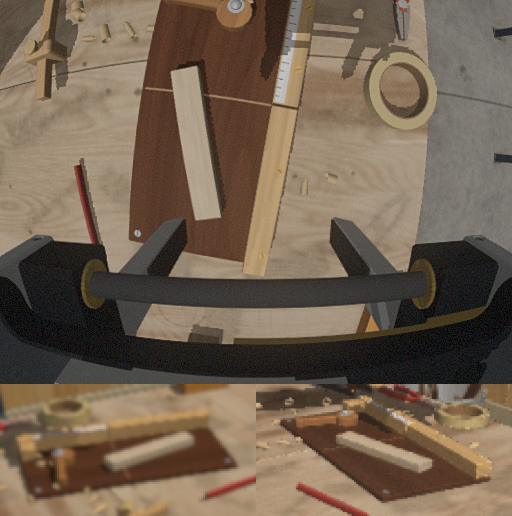

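The wrist view shows the batten at (195,145), the saw slot at (145,88)–(272,104), the bolt at (236,5) and the fence's end at (250,273). The lever is cut off, so I shift to world +y and shut the fingers for pushing.

>>> servo_tool([
  [[0,0,-40,0],[0,0,-80,0],[0,0,-110,0],[0,0,-110,0],[0,0,-110,0],[0,0,-110,0]],
], gripper=1)

```text
time_s: 0.65
eef_pos: [0.6249, 0.1094, 0.2052]
eef_rot: [[-0.0, 1.0, -0.0], [-0.001, -0.0, -1.0], [-1.0, -0.0, 0.001]]
wrist_force: [0.2, -0.2, -0.0]
opening: 0.608
```

```bash
python3 - <<'E'
from h import *
s=arm.get_state(); w=save('wrist','w1.png'); np.savez('pics/st1.npz',p=s['eef_pos'],R=s['eef_rot'])
print(s['time_s'],s['eef_pos'],s['opening'])
W=w['pixels']
cv2.imwrite('pics/w1b.png',cv2.resize(W[0:300,80:480],(800,600),interpolation=cv2.INTER_CUBIC)[:,:,::-1])
E
```

```text
0.65 [0.62493696 0.10941613 0.20517002] 0.608364219169813
```

View pics/w1b.png

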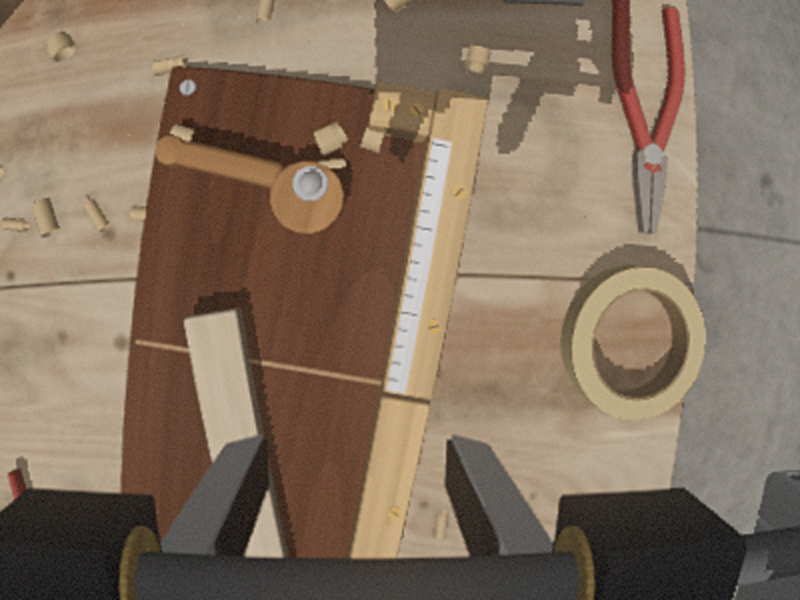

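```bash
cat >> h.py <<'E'
def wray(c,p,R,uv,z):
    K=c['camera_matrix']; a=(uv[0]-K[0,2])/K[0,0]; b=(uv[1]-K[1,2])/K[1,1]; r=np.hypot(a,b)
    d=np.array([a/r*np.sin(r),b/r*np.sin(r),np.cos(r)]); M=c['mount']
    o=p+R@M[:3,3]; d=R@M[:3,:3]@d; return o+d*(z-o[2])/d[2]
E
cat > fit.py <<'E'
from h import *
from scipy.optimize import least_squares
w=load('w1.png');S=np.load('pics/st1.npz');f=lambda u,v,z:wray(w,S['p'],S['R'],(80+u/2-.25,v/2-.25),z)
w0=load('w0.png');p0=np.array([.6246,0,.2048]);R0=np.array([[0,1,0],[0,0,-1],[-1,0,0.]]);g=lambda u,v,z:wray(w0,p0,R0,(u,v),z)
L=[(.0068,.13),(-.1,.015),(.07,.015),(.1,.015),(-.1,.2),(.1,.2),(-.1,-.2)]
P=[f(311,182,.042),f(136,342,.012),f(382,382,.012),f(430,402,.042),f(173,66,.012),f(489,97,.042),g(129,240,.012)]
L=np.array(L);P=np.array(P)[:,:2]
rot=lambda a:np.array([[np.cos(a),-np.sin(a)],[np.sin(a),np.cos(a)]])
r=least_squares(lambda q:(L@rot(q[2]).T+q[:2]-P).ravel(),[.6,.1,0],loss='soft_l1',f_scale=.003)
q=r.x;print(q,np.round((L@rot(q[2]).T+q[:2]-P)*1e3,1).tolist())
inv=lambda X:(np.asarray(X)[...,:2]-q[:2])@rot(q[2])
B=np.array([f(184,319,.03),f(238,310,.03),g(171,71,.03),g(197,65,.03),g(198,220,.03),g(221,216,.03)])
print('batten jig',inv(B).round(4).tolist())
E_=inv(f(167,150,.0335));print('lever end',E_, np.arctan2(*(E_-[.0068,.13])[::-1])-2.812)
np.save('q.npy',q)
E
python3 fit.py
```

```text
[ 0.57015115  0.08892276 -0.17068971] [[0.1, 0.0], [-4.3, 0.9], [0.7, -0.3], [2.7, -0.0], [-0.9, 1.0], [1.0, -0.0], [-0.5, -1.8]]
batten jig [[-0.059, 0.0379], [-0.0258, 0.0485], [-0.0581, 0.0377], [-0.027, 0.0484], [0.002, -0.1416], [0.0304, -0.131]]
lever end [-0.08437548  0.13958027] 0.22490172725414803
```

```bash
cat >> h.py <<'E'
def to(lx,ly,z):
    """tool-axis shift (mm) and turn to put TCP at jig (lx,ly), height z, tool y = jig x"""
    s=arm.get_state();q=np.load('q.npy');R=np.array(s['eef_rot']);c,d=np.cos(q[2]),np.sin(q[2])
    P=np.array([q[0]+c*lx-d*ly,q[1]+d*lx+c*ly,z]);y=R[:,1]
    print('t',s['time_s'],'shift mm',np.round(R.T@(P-s['eef_pos'])*1e3,1),'turn',round(np.arctan2(y[1],y[0])-q[2],3))
def here():
    s=arm.get_state();q=np.load('q.npy');c,d=np.cos(q[2]),np.sin(q[2]);p=np.array(s['eef_pos'])-[q[0],q[1],0]
    print('jig pos',np.round([c*p[0]+d*p[1],-d*p[0]+c*p[1],p[2]],4),'F',np.round(s['wrist_force'],1),'open',s['opening'])
E
cat >> fit.py <<'E'
print('chips',inv(f(372,138,.015)),inv(f(330,138,.02)),'stop corner?',inv(f(375,88,.038)),inv(f(358,132,.038)),inv(f(383,100,.038)))
E
python3 fit.py|tail -1; python3 -c "
from h import *
to(-.078,0,.205);here()"
```

```text
chips [0.03637724 0.16620409] [0.01135705 0.16103681] stop corner? [0.03308318 0.19242521] [0.0279622  0.16405259] [0.03887136 0.18589385]
t 0.7 shift mm [   0.3 -131.7    6.8] turn 0.169
jig pos [0.0507 0.0289 0.2053] F [-0.4 -0.7 -0. ] open 0.5703601011570305
```

```bash
python3 - <<'E'
from h import *
W=load('w1.png')['pixels']
cv2.imwrite('pics/w1c.png',cv2.resize(W[30:110,150:310],(800,400),interpolation=cv2.INTER_CUBIC)[:,:,::-1])
E
```

```text
(no output)
```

View pics/w1c.png

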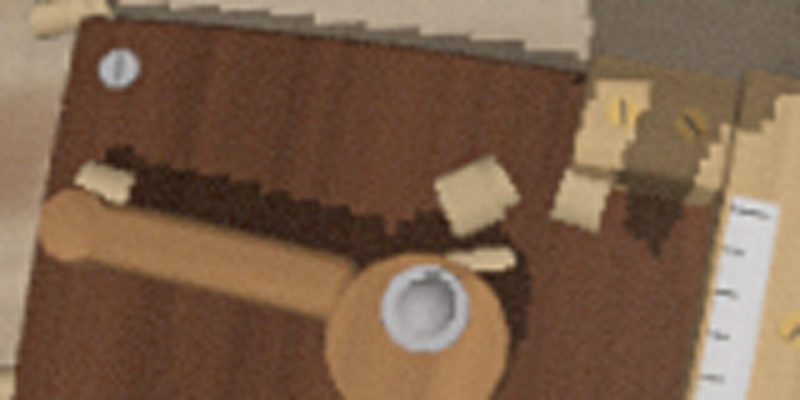

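The lever points to the jig's front at about 0.22 rad. The pale bits by the bolt at (475,195) and (485,260) are shavings. The patch at (580,200) is the stop's sunlit front face, so the batten's path is clear.

>>> servo_tool([
  [[0,-35,2,0.08],[0,-70,4,0.17],[0,-105,6,0.169],[0,-132,7,0.169],[0,-132,7,0.169],[0,-132,7,0.169],[40,-132,7,0.169],[80,-132,7,0.169],[100,-132,7,0.169],[100,-132,7,0.169]],
], gripper=1)

```text
time_s: 1.53
eef_pos: [0.4915, 0.1017, 0.1015]
eef_rot: [[-0.006, 0.986, -0.17], [-0.002, -0.17, -0.986], [-1.0, -0.005, 0.003]]
wrist_force: [-0.7, -0.4, -0.4]
opening: 0.009
```

```bash
python3 -c "
from h import *
to(-.078,0,.018);here()"
```

```text
t 1.5333 shift mm [83.5  2.1 -1. ] turn 0.0
jig pos [-0.0796 -0.0008  0.1015] F [-0.7 -0.4 -0.4] open 0.009322296264398853
```

>>> servo_tool([
  [[35,0,0,0],[65,1,-1,0],[83,2,-1,0],[83,10,-1,0],[83,20,-1,0],[83,27,-1,0],[83,34,-1,0],[83,41,-1,0],[83,48,-1,0],[83,54,-1,0]],
])

```text
time_s: 2.37
eef_pos: [0.5475, 0.095, 0.0234]
eef_rot: [[0.001, 0.986, -0.168], [0.0, -0.168, -0.986], [-1.0, 0.001, -0.001]]
wrist_force: [-3.6, 1.0, 6.0]
opening: 0.006
```

```bash
python3 - <<'E'
from h import *
here()
s=arm.get_state(); w=save('wrist','w2.png'); np.savez('pics/st2.npz',p=s['eef_pos'],R=s['eef_rot'])
cv2.imwrite('pics/w2b.png',w['pixels'][:,:,::-1])
E
```

```text
jig pos [-0.0234  0.0022  0.0234] F [-3.6  1.   6. ] open 0.00627133606953776
```

View pics/w2b.png

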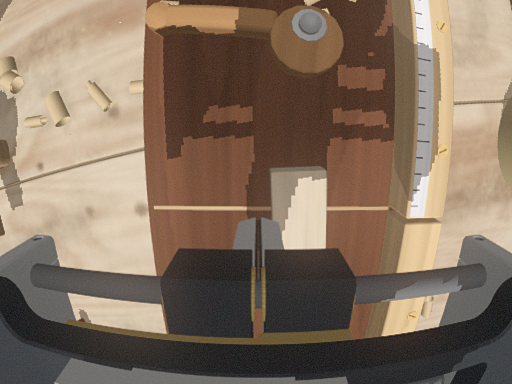

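The batten's far end is at (298,170), with the finger at its left face and the batten now nearly parallel to the fence. I settle for two rows and check the 6 N vertical reading.

>>> servo_tool([
  [[0,0,0,0],[0,0,0,0]],
])

```text
time_s: 2.58
eef_pos: [0.5465, 0.0948, 0.0227]
eef_rot: [[0.0, 0.986, -0.168], [-0.0, -0.168, -0.986], [-1.0, 0.0, 0.0]]
wrist_force: [-0.4, 0.7, -0.3]
opening: 0.001
```

```bash
cat >> h.py <<'E'
def wv(c,S,uv,z):
    q=np.load('q.npy');a=q[2];X=wray(c,S['p'],S['R'],uv,z)[:2]-q[:2]
    return np.round([np.cos(a)*X[0]+np.sin(a)*X[1],-np.sin(a)*X[0]+np.cos(a)*X[1]],4)
E
python3 - <<'E'
from h import *
here();c=load('w2.png');S=np.load('pics/st2.npz')
for u in [(271,169),(325,169),(327,245),(274,222)]:print(u,wv(c,S,u,.03))
print('fence foot',wv(c,S,(390,207),.012),'slot L',wv(c,S,(155,207),.012),'bolt',wv(c,S,(310,22),.042))
E
```

```text
jig pos [-0.0243  0.0018  0.0227] F [-0.4  0.7 -0.3] open 0.0005887767216512011
(271, 169) [-0.0164  0.0439]
(325, 169) [0.0159 0.0441]
(327, 245) [ 0.0202 -0.0048]
(274, 222) [-0.0142  0.0112]
fence foot [0.0704 0.015 ] slot L [-0.0954  0.0152] bolt [0.0043 0.1285]
```

>>> servo_tool([
  [[0,-8,0,0],[3,-10,15,0],[3,-8,30,0],[3,-4,36,0],[3,4,36,0],[3,11,36,0],[3,18,36,0],[3,25,36,0],[3,32,36,0],[3,37,36,0]],
])

```text
time_s: 3.42
eef_pos: [0.5777, 0.0534, 0.0193]
eef_rot: [[0.0, 0.986, -0.168], [0.0, -0.168, -0.986], [-1.0, 0.0, -0.0]]
wrist_force: [-0.2, 0.1, 0.4]
opening: 0.005
```

```bash
python3 -c "
from h import *
here();to(.0235,-.035,.0195)"
```

```text
jig pos [ 0.0135 -0.0337  0.0193] F [-0.2  0.1  0.4] open 0.004832995977034238
t 3.4167 shift mm [-0.2 10.   1.3] turn 0.002
```

>>> servo_tool([
  [[0,4,0,0],[0,7,0,0],[0,9,0,0],[0,11,0,0],[0,12,0,0],[0,12,0,0]],
])

```text
time_s: 3.92
eef_pos: [0.5864, 0.0516, 0.019]
eef_rot: [[-0.005, 0.986, -0.168], [0.0, -0.168, -0.986], [-1.0, -0.005, 0.001]]
wrist_force: [-13.4, 1.5, 8.1]
opening: 0.006
```

```bash
python3 - <<'E'
from h import *
here()
s=arm.get_state(); w=save('wrist','w3.png'); np.savez('pics/st3.npz',p=s['eef_pos'],R=s['eef_rot'])
cv2.imwrite('pics/w3b.png',w['pixels'][:,:,::-1])
E
```

```text
jig pos [ 0.0224 -0.034   0.019 ] F [-13.4   1.5   8.1] open 0.005684736710753173
```

View pics/w3b.png

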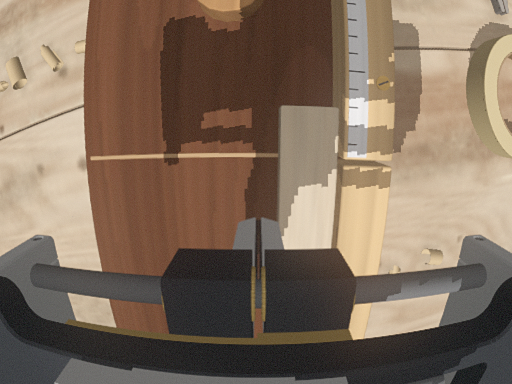

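The batten lies flat on the fence, with its far end at (280–338,106); 13 N at the finger confirms the contact. Next I go behind its near end.

```bash
python3 - <<'E'
from h import *
c=load('w3.png');S=np.load('pics/st3.npz')
for u in [(280,106),(338,107),(280,215),(338,245)]:print(u,wv(c,S,u,.03))
print('slot L',wv(c,S,(91,157),.012))
to(.050,-.175,.08)
E
```

```text
(280, 106) [0.034  0.0442]
(338, 107) [0.0673 0.0448]
(280, 215) [ 0.0349 -0.0191]
(338, 245) [ 0.0721 -0.0392]
slot L [-0.0956  0.0158]
t 3.9667 shift mm [-61.   27.  141.1] turn 0.002
```

>>> servo_tool([
  [[0,-10,0,0],[-30,-12,0,0],[-60,-12,0,0],[-61,-5,35,0],[-61,5,70,0],[-61,15,105,0],[-61,25,141,0],[-61,25,141,0],[-61,25,141,0]],
])

```text
time_s: 4.72
eef_pos: [0.5892, -0.0942, 0.0804]
eef_rot: [[0.0, 0.985, -0.172], [-0.001, -0.172, -0.985], [-1.0, 0.0, 0.001]]
wrist_force: [0.8, 2.0, 1.6]
opening: 0.007
```

```bash
python3 - <<'E'
from h import *
here();to(.051,-.175,.020)
E
```

```text
jig pos [ 0.0499 -0.1773  0.0804] F [0.8 2.  1.6] open 0.007234445921597721
t 4.7167 shift mm [60.4  1.1 -2.3] turn -0.002
```

>>> servo_tool([
  [[30,1,0,0],[60,1,0,0],[60,1,-8,0],[60,1,-16,0],[60,1,-24,0],[60,1,-32,0],[60,1,-40,0],[60,1,-48,0],[60,1,-56,0],[60,1,-64,0]],
])

```text
time_s: 5.55
eef_pos: [0.6017, -0.0282, 0.0209]
eef_rot: [[0.001, 0.986, -0.168], [-0.0, -0.168, -0.986], [-1.0, 0.001, -0.0]]
wrist_force: [0.4, -0.2, 0.8]
opening: 0.007
```

```bash
python3 - <<'E'
from h import *
here();to(.051,-.028,.020)
s=arm.get_state(); w=save('wrist','w4.png'); np.savez('pics/st4.npz',p=s['eef_pos'],R=s['eef_rot'])
cv2.imwrite('pics/w4b.png',w['pixels'][:,:,::-1])
E
```

```text
jig pos [ 0.051  -0.1101  0.0209] F [ 0.4 -0.2  0.8] open 0.0067514498387628635
t 5.55 shift mm [  0.9   0.2 -82.1] turn 0.002
```

View pics/w4b.png

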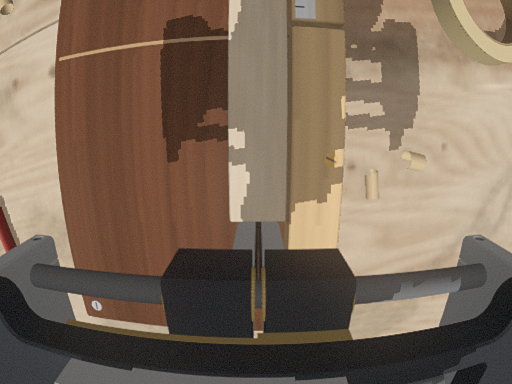

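The batten's near end (230–290,220) is on the finger and its edge is still along the fence. I keep pushing.

>>> servo_tool([
  [[0,0,-8,0],[0,0,-16,0],[0,0,-24,0],[0,0,-32,0],[0,0,-40,0],[0,0,-48,0],[0,0,-56,0],[0,0,-64,0],[0,0,-70,0],[0,0,-74,0]],
])

```text
time_s: 6.43
eef_pos: [0.6138, 0.0449, 0.0204]
eef_rot: [[-0.0, 0.986, -0.168], [0.0, -0.168, -0.986], [-1.0, -0.0, -0.0]]
wrist_force: [-0.5, -0.2, 1.6]
opening: 0.006
```

>>> servo_tool([
  [[0,0,-3,0],[0,0,-6,0],[0,0,-8,0],[0,0,-10,0],[0,0,-11,0],[0,0,-11,0]],
])

```text
time_s: 6.93
eef_pos: [0.6149, 0.0508, 0.0204]
eef_rot: [[-0.002, 0.985, -0.171], [-0.004, -0.171, -0.985], [-1.0, -0.001, 0.004]]
wrist_force: [-5.7, -15.4, 8.1]
opening: 0.004
```

```bash
python3 - <<'E'
from h import *
here();to(.051,-.028,.020)
E
```

```text
jig pos [ 0.0506 -0.03    0.0204] F [ -5.7 -15.4   8.1] open 0.0036985171780108067
t 6.9333 shift mm [ 0.4  0.4 -2. ] turn -0.001
```

Firm contact of 15 N at the expected place. I back off, rise and look.

>>> servo_tool([
  [[0,0,8,0],[0,0,14,0],[-35,0,14,0],[-75,0,14,0],[-115,-8,14,0],[-130,-20,14,0],[-130,-20,14,0],[-130,-20,14,0]],
])

```text
time_s: 7.6
eef_pos: [0.5937, 0.0443, 0.1512]
eef_rot: [[0.002, 0.986, -0.168], [0.0, -0.168, -0.986], [-1.0, 0.002, -0.001]]
wrist_force: [0.2, 0.9, -0.5]
opening: 0.011
```

```bash
python3 - <<'E'
from h import *
here()
s=arm.get_state(); w=save('wrist','w5.png'); np.savez('pics/st5.npz',p=s['eef_pos'],R=s['eef_rot'])
cv2.imwrite('pics/w5b.png',cv2.resize(w['pixels'][0:240,120:440],(800,600),interpolation=3)[:,:,::-1])
E
```

```text
jig pos [ 0.0308 -0.04    0.1512] F [ 0.2  0.9 -0.5] open 0.01071721015555041
```

View pics/w5b.png

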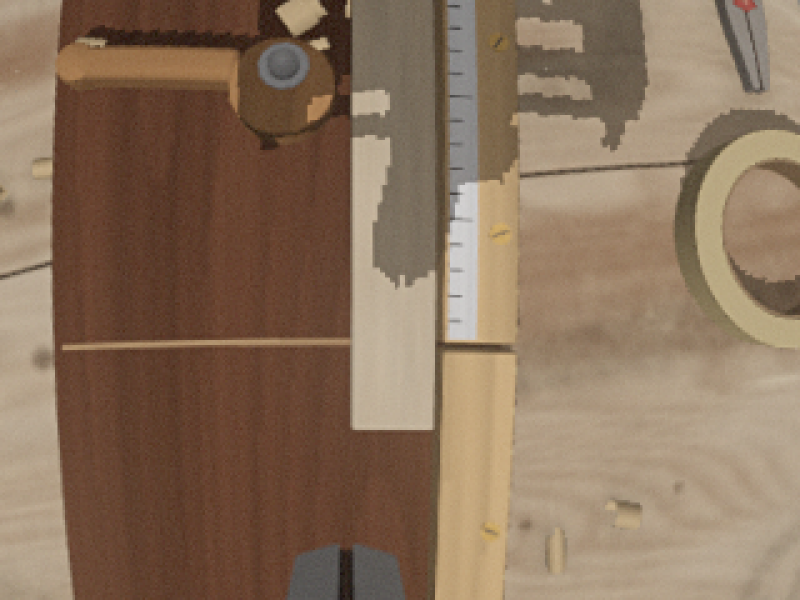

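The batten is parallel to the fence: its near end at (352–434,430) lands at the seated place, and the cam is at (285,85). Next is the lever, whose end is at (70,62); I push from its far (+y) side.

```bash
python3 - <<'E'
from h import *
c=load('w5.png');S=np.load('pics/st5.npz')
f=lambda u,v:(120+u/2.5-.3,v/2.5-.3)
print('near end',wv(c,S,f(352,430),.03),wv(c,S,f(434,430),.03),'upper left edge',wv(c,S,f(352,20),.03))
print('lever end',wv(c,S,f(70,62),.0335),'bolt',wv(c,S,f(284,62),.042))
to(-.064,.173,.15)
B=np.array([.0068,.13]);P0=np.array([-.064,.173])
for a in [.1,.2,.4,.6,.8,1,1.2,1.4,1.5,1.6,1.7,1.8,1.9,1.95]:
    p=2.812+a;u=np.array([np.cos(p),np.sin(p)]);n=np.array([u[1],-u[0]])
    X=B+.075*u+n*(.008+.0136*abs(n[0])+.009*abs(n[1]));D=(X-P0)*1e3
    print(a,'y %.0f z %.0f'%(D[0],-D[1]))
E
```

```text
near end [ 0.0331 -0.0206] [ 0.0668 -0.0205] upper left edge [0.0329 0.1518]
lever end [-0.0853  0.1395] bolt [0.0063 0.1285]
t 7.65 shift mm [   0.   -94.2 -213.4] turn 0.002
0.1 y 2 z 7
0.2 y -1 z 15
0.4 y -5 z 30
0.6 y -7 z 43
0.8 y -6 z 57
1 y -3 z 71
1.2 y 4 z 85
1.4 y 14 z 97
1.5 y 19 z 103
1.6 y 26 z 108
1.7 y 33 z 112
1.8 y 41 z 115
1.9 y 49 z 118
1.95 y 53 z 119
```

>>> servo_tool([
  [[0,-18,-38,0],[0,-36,-76,0],[0,-54,-114,0],[0,-72,-152,0],[0,-90,-190,0],[0,-94,-213,0],[0,-94,-213,0],[0,-94,-213,0],[0,-94,-213,0]],
])

```text
time_s: 8.4
eef_pos: [0.5367, 0.2689, 0.149]
eef_rot: [[-0.002, 0.986, -0.169], [-0.001, -0.169, -0.986], [-1.0, -0.002, 0.002]]
wrist_force: [0.1, -0.5, -0.6]
opening: 0.006
```

```bash
python3 -c "
from h import *
here();to(-.064,.173,.020)"
```

```text
jig pos [-0.0636  0.1717  0.149 ] F [ 0.1 -0.5 -0.6] open 0.006168828881895028
t 8.4 shift mm [129.   -0.2  -1.5] turn 0.001
```

>>> servo_tool([
  [[40,0,-2,0],[80,0,-2,0],[110,0,-2,0],[128,0,-2,0],[128,0,-2,0],[128,-1,5,0],[128,-1,12,0],[128,-3,18,0],[128,-5,24,0],[128,-6,30,0]],
])

```text
time_s: 9.23
eef_pos: [0.5263, 0.2411, 0.0237]
eef_rot: [[0.002, 0.986, -0.169], [0.001, -0.169, -0.986], [-1.0, 0.002, -0.001]]
wrist_force: [1.9, 2.4, 0.4]
opening: 0.003
```

```bash
python3 -c "
from h import *
here();to(-.064,.173,.020)"
```

```text
jig pos [-0.0691  0.1425  0.0237] F [1.9 2.4 0.4] open 0.0027653030464393664
t 9.2333 shift mm [  3.8   5.1 -30.5] turn 0.001
```

>>> servo_tool([
  [[2,-1,7,0],[3,-2,13,0],[3,-2,20,0],[3,-1,27,0],[3,0,34,0],[3,2,41,0],[3,5,48,0],[3,9,55,0],[3,13,61,0],[3,18,66,0]],
])

```text
time_s: 10.07
eef_pos: [0.5325, 0.1724, 0.0193]
eef_rot: [[-0.001, 0.986, -0.169], [-0.0, -0.169, -0.986], [-1.0, -0.0, 0.0]]
wrist_force: [-1.1, 2.3, -0.1]
opening: 0.004
```

```bash
python3 - <<'E'
from h import *
here();to(-.015,.055,.020)
s=arm.get_state(); w=save('wrist','w6.png'); np.savez('pics/st6.npz',p=s['eef_pos'],R=s['eef_rot'])
cv2.imwrite('pics/w6b.png',w['pixels'][:,:,::-1])
E
```

```text
jig pos [-0.0513  0.0759  0.0193] F [-1.1  2.3 -0.1] open 0.00384237118562684
t 10.0667 shift mm [-0.7 36.2 21. ] turn 0.001
```

View pics/w6b.png

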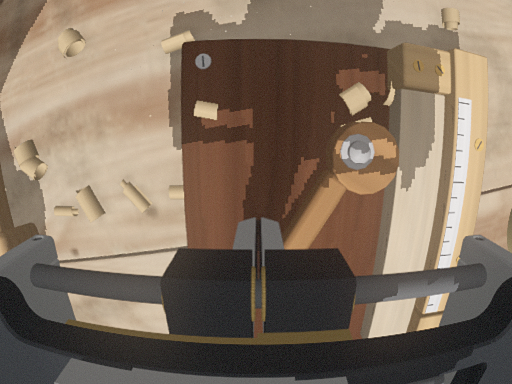

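The lever is at about 1.35 rad, and the batten's end still touches the stop at (420,93). I push on to the end stop.

>>> servo_tool([
  [[0,4,4,0],[0,8,8,0],[0,12,11,0],[0,16,13,0],[0,20,15,0],[0,24,17,0],[0,28,18,0],[0,32,20,0],[0,36,21,0],[0,38,21,0]],
])

```text
time_s: 10.95
eef_pos: [0.5646, 0.1475, 0.0189]
eef_rot: [[-0.004, 0.986, -0.167], [0.001, -0.167, -0.986], [-1.0, -0.004, -0.0]]
wrist_force: [-15.5, 9.2, 5.0]
opening: 0.003
```

```bash
python3 - <<'E'
from h import *
here();to(-.015,.055,.020)
E
```

```text
jig pos [-0.0154  0.0568  0.0189] F [-15.5   9.2   5. ] open 0.003040193031294018
t 10.95 shift mm [-1.1  0.4  1.8] turn 0.003
```

>>> servo_tool([
  [[0,2,0,0],[0,4,0,0],[0,4,0,0],[0,4,0,0]],
])

```text
time_s: 11.28
eef_pos: [0.5656, 0.1474, 0.0187]
eef_rot: [[-0.009, 0.986, -0.166], [0.0, -0.166, -0.986], [-1.0, -0.009, 0.001]]
wrist_force: [-30.0, 8.7, 20.5]
opening: 0.008
```

```bash
python3 -c "
from h import *
here()"
```

```text
jig pos [-0.0144  0.0569  0.0187] F [-30.    8.7  20.5] open 0.007848146792894672
```

The force doubled for only 1 mm of motion, so the lever is on its end stop. I retreat and look.

>>> servo_tool([
  [[0,-10,0,0],[0,-22,0,0],[-30,-26,0,0],[-70,-26,0,0],[-110,-26,20,0],[-140,-26,50,0],[-140,-26,60,0],[-140,-26,60,0],[-140,-26,60,0]],
])

```text
time_s: 12.03
eef_pos: [0.5346, 0.0901, 0.1593]
eef_rot: [[0.0, 0.986, -0.17], [-0.0, -0.17, -0.986], [-1.0, 0.0, 0.0]]
wrist_force: [0.5, 0.7, -0.1]
opening: 0.006
```

```bash
python3 - <<'E'
from h import *
here()
s=arm.get_state(); w=save('wrist','w7.png'); np.savez('pics/st7.npz',p=s['eef_pos'],R=s['eef_rot'])
d=save('side','d7.png')
cv2.imwrite('pics/w7b.png',cv2.resize(w['pixels'][0:240,120:440],(800,600),interpolation=3)[:,:,::-1])
E
```

```text
jig pos [-0.0352 -0.0049  0.1593] F [ 0.5  0.7 -0.1] open 0.006365895945682849
```

View pics/w7b.png

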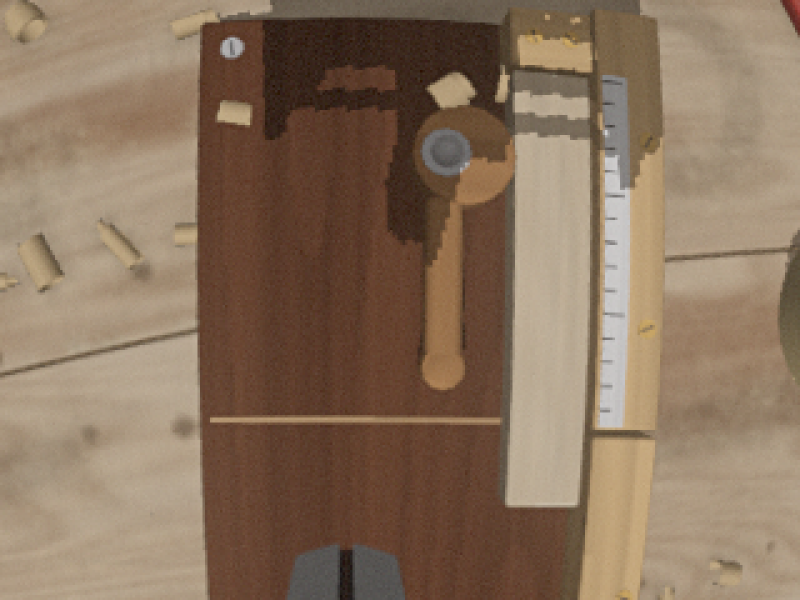

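The lever points along the fence (bolt (446,152), end (443,370)). The cam touches the batten at (512,150) and the batten's end is at the stop (550,72). A numeric check follows.

```bash
python3 - <<'E'
from h import *
c=load('w7.png');S=np.load('pics/st7.npz');f=lambda u,v:(120+u/2.5-.3,v/2.5-.3)
for n,u,v,z in [('nearL',506,506,.03),('nearR',578,506,.03),('farR',592,76,.03),('farL',514,72,.03),('midL',511,300,.03),('midR',586,300,.03),('bolt',446,152,.042),('lever end centre',443,370,.0335),('slot',502,421,.012)]:
    print(n,wv(c,S,f(u,v),z))
E
```

```text
nearL [ 0.0343 -0.0201]
nearR [ 0.0676 -0.0203]
farR [0.0705 0.1704]
farL [0.0355 0.1686]
midL [0.0334 0.0687]
midR [0.0665 0.0701]
bolt [0.0042 0.128 ]
lever end centre [0.0045 0.0389]
slot [0.0347 0.0146]
```

```bash
python3 -c "
from h import *
print(job.finish_job())"
```

```text
the job is handed in; nothing more can be done
None
```

The batten is seated against the fence and the stop, and the lever is round at its end stop with the cam clamping it. The job was handed in after about 12 s of robot time.

**What I did:** With shut fingers only, I pushed the batten flat against the fence (13 N on contact). I then slid it along by its near end until it met the stop (15 N). Last, I pushed the lever round to its end stop and withdrew the arm clear. There the force rose from about 18 to 37 N for 1 mm of motion. That is total wrist force at the fingertips, within the 120 N wrist limit. Nothing was gripped or lifted.

**Last checks, in the jig's frame:**
- **Batten along the fence:** its near end is at y ≈ -0.020, which is where it should be when seated. Its edges run parallel to the fence within the measuring error of 2–3 mm.
- **Batten position across the jig:** the raw x readings come out about 2 mm low, at 0.034 and 0.067 against 0.036 and 0.070. The known bolt also reads about 2.5 mm low, so I took this as camera bias, not a gap.
- **Lever:** its end lies within 0.3 mm of straight -y from the bolt, so it is parallel to the fence. In the picture the cam is against the batten.
- **Other things on the bench:** I did not go near the other tools, but I did not inspect them separately at the end.

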